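Take a failed breaker off its rail and put it away

ROBOT

A 7-joint arm with a two-finger parallel gripper is mounted at the origin on the work surface. World frame = base frame: x ahead of the robot, y to its left, z up, the work surface at z = 0. Lengths are in mm, angles in degrees, forces in N, time in s.
With the tool pointing down it reaches from about 425 to 800 mm from the base axis. Payload 8.3 kg.
Tool frame: the origin (TCP) lies on the centre line of the jaws, within the pads' length; the fingertips stand ctrl.tip_reach ahead of it and the grasp point (between the pads) is the TCP (ctrl.tip_reach is the distance from the TCP to the fingertips, in mm); z points along the fingers, y is the line along which they close (so a half turn about z gives the same grasp; the last joint's range is limited). The gripper opens to 85 mm and grips with 20 to 120 N. Pads are 22 mm wide; open, the fingers measure 114 mm over their backs; the gripper's body (76 mm by 85 mm) begins 54 mm behind the grasp point. The pads swing forward as they close: fully open they stand 13 mm farther back than shut.
Start: joints at [68.703, 21.967, 0.94, 78.501, -0.361, 79.538, -2.664], TCP at [189.984, -595.408, 250.279] pointing down, gripper open.
Joint ranges: [-169.22, 169.22], [-14.56, 117.87], [-87.37, 89.26], [10.42, 133.3], [-82.24, 262.24], [0.94, 117.77], [-172.7, 172.7]. Speed limits (degrees/s): [136.94, 136.94, 172.46, 172.46, 180, 180, 180].

INTERFACE

Orientations are given as a 3x3 rotation matrix whose columns are the frame's x, y, z axes.
In Python, from cell import monitor, capture, get_calibration, job, models, ctrl gives the robot as it stands.
- The arm moves only by the tool servo_tool, never from a script. Its argument "commands" is a list of rows, each an object with "gripper": the closure, from -1 (fully open) to 1 (shut), so that 0 is half open; "delta_pos": the shift along the tool's x, y, z in mm, a list of three; "roll": the turn about the tool's z in rad. In form: [{"gripper": gripper, "delta_pos": [dx, dy, dz], "roll": roll}, ...]. A call has 1 to 8 rows; each row shifts and turns the commanded pose from where the row before left it, along the tool's axes as they then stand; what a row does not reach is not made up. A row lasts 1/8 s, in which the tool goes at most 62.5 mm and 10.7 degrees, less where a joint would pass 70% of its speed; a pose out of reach is approached as far as the arm can. A call is refused whole if a number of a shift passes 62.5 or a number of a turn 0.188, either way. A call with a gripper value outside its range is refused whole. The fingers move at their own pace and stop on an object; "force" is the grip in N (left out, the last holds). Time passes only in rows, so rows that do not move let the fingers close. It gives the time, the measured TCP pose, the force, the opening and the grip force at its end, in the units of the state.
- monitor.get_state(): the state, without advancing time (a new reading comes with each control period).
- capture(name): name is "scene" or "top" or "wrist"; returns the picture (420x560x3 uint8, red, green, blue); there is no depth.
- get_calibration(name): a dict with "camera_matrix" (3x3 intrinsics, pixels), "eye" and "rotation" of the camera in the world. Camera axes: x right, y down, z forward; pixel columns grow to the right and rows downward; lengths in mm; the calibration is good to about 2 mm. A picture is of the moment at which its call begins: read the wrist's pose just before it. get_calibration takes no time and is no camera call; for the wrist camera it gives the pose at the moment of the call.
- job.hand_in(): hands the job in; it is judged then, once.
Trained networks look in the newest picture that a camera, given by its name, has taken for a name from the list of things; names that differ only in an ending like _2 or _b are one class to them, and where a whole thing is asked for, a point or a joint stands for the part that bears it (a point fixed in the world has none). Each returns a list of dicts, best first, with "conf" (0 to 1); they miss things now and then, are a little off and sometimes report something else, mostly with a low value. They report only what shows in the picture. A call takes as long as a camera call. They do not tell look-alikes from the thing itself.
- models.find_in(name, camera): "extent" ([centre column, centre row, width, height] in pixels, round what is visible of it).
The state is a dict: "clock": time; "joints": joint angles; "joint_vel": joint speeds; "tau": joint torques, N m; "position": TCP position; "tcp_rot": TCP orientation; "ft_force": force on the tool from outside, world axes, zero at the start; "moment": the same for the moment, N m; "gripper_width": finger opening in mm; "grip_force": force on a finger pad.
Only numpy, scipy, OpenCV 4.12 (cv2) and the standard library are available. Lean on these libraries where they do the work, as an engineer would, in place of code of your own. Each camera call takes 0.05 s, during which the arm holds its last target. There are 200 camera calls.

TASK

The two-pole breaker with the orange toggle has failed: switch it off, then draw back the black sprung catch at its robot-side foot and tip that end up off the rail without forcing it. Put the breaker gently into the green-fronted drawer and push the drawer fully shut, leaving the two other breakers switched on and everything else on the bench where it is.

Things in the scene. Friction and masses are not known exactly. Their poses are not given: they have to be found in the camera images.
- panel: Aluminium mounting plate fixed on the bench, 220 x 340 x 3 mm, origin at the centre of its underside; -x edge towards the robot, y along the rail. A grey cable duct 28 mm wide, 43 mm high stands along its far edge (centre at x +88 mm); terminal blocks 50 x 28 mm, 52 mm high stand on the rail at y +-126 mm.
- rail_mid (a point): Middle of the steel top-hat rail that runs along the plate's y axis, at the level of its lips' top (18 mm above the bench). Rail 310 mm long, 35 mm wide over its two lips; lips 2.3 mm thick, overhanging 4 mm on each side.
- breaker: The failed breaker (orange toggle), loose, on the rail in one of three places 68 mm apart (32 mm free between housings). Origin: where it sits on the lips (18 mm above the bench), midway between them; x across the rail away from the robot, z up. White housing 36 mm wide (y), x -42.5 to 42.5, z 0 to 44 mm; nose on top x -22.5 to 22.5, z 44 to 58; feet 6.8 mm below. Flat sides, about 0.25 kg.
- breaker_claw (a point): Tip of the fixed claw under the breaker (breaker frame x +14, z -3.8 mm): it reaches 3.5 mm under the rail's +x lip with 1.5 mm play. With the catch drawn, the -x end tips up about that lip (to 0.3 rad). Let go tipped 0.24 rad or more it stays propped at about 0.2 rad, the catch on top of the lip. Shifted 5 mm or more to +x the claw is free and it lifts off.
- breaker_heel (a point): Bottom edge of the breaker's housing at its catch end: breaker frame x -42.5 mm, y 0, z 0.
- catch (a joint): Sprung catch of the breaker, a black slide under its -x foot: 0 closed (as found, 3.3 mm under the rail's -x lip), grows to 0.010 m as it is drawn out to -x, towards the robot. From 0.004 m on it is clear of the rail. Takes 6 N to start, 10.5 N at full travel; springs shut when let go.
- catch_tab (a point): On the catch's upright pull tab: a black block 10 (x) by 14 (y) by 21 mm high, its near face 15.5 mm clear of the housing's end; this point is midway across it, 5 mm below its top (at rest breaker frame x -63, y 0, z +9 mm, so 27 mm above the bench). It moves with the catch.
- toggle (a joint): Orange toggle of the failed breaker: 0 on (leans 0.45 rad to +x, as found), 0.9 rad fully off (leans to -x, towards the robot). Takes about 2 N at its tip, stays where it is left; pivot at breaker frame x 0, z 53 mm.
- toggle_tip (a point): Middle of the orange toggle's top edge; the lever is 26 mm wide (y), 6.5 mm thick and 19 mm long from its pivot, so it stands 12 mm above the nose.
- feeder1: Another breaker of the same shape and frame with a black toggle, fixed on the rail. Must stay on.
- feeder2: Another breaker of the same shape and frame with a black toggle, fixed on the rail. Must stay on.
- feeder1_toggle (a joint): Black toggle of feeder1: 0 on, 0.9 off. To be left alone.
- feeder2_toggle (a joint): Black toggle of feeder2: 0 on, 0.9 off. To be left alone.
- cabinet_mouth (a point): Middle of the front top edge of a white bench-top drawer unit, fixed, 250 (x) x 190 (y) x 135 mm high, its open front facing -x; this point is 135 mm above the bench and its x axis points into the unit. When the drawer is shut, drawer_front lies 11 mm in front of it (to -x).
- drawer (a joint): Its one drawer with a green front: 0 shut, up to 0.17 m pulled out to the cabinet's -x; found 0.15 to 0.17 out. Slides with about 1.2 N of friction.
- drawer_floor (a point): Centre of the drawer's inner floor, moves with the drawer (12 mm above the bench). Inside 217 mm (x) x 160 mm (y), walls 91 mm high above the floor; the cabinet's roof leaves 117 mm above the floor when shut.
- drawer_front (a point): Outer face of the drawer's green front (10 mm thick, 188 mm wide, from 4 to 135 mm above the bench), mid width, 121 mm above the bench. An aluminium handle block 90 x 22 mm stands 14 mm out of it, centred 63 mm above the bench. The drawer's inside starts 14 mm behind this face.
- screwdriver: Blue-handled screwdriver lying on the bench, 200 mm long. Bystander.
- nozzle: Copper welding nozzle standing on the bench, 28 mm across, 48 mm high. Bystander.
- canister: Steel cup standing on the bench, 68 mm across, 90 mm high. Bystander.
- wrench: Steel wrench lying on the bench, 180 mm long. Bystander.
- carton: Cardboard box 100 x 70 x 45 mm. Bystander.
- goggles: Green laser goggles with black frame, 150 mm wide, 45 mm high. Bystander.
- relay: Small plug-in relay with clear case, 28 x 22 x 28 mm. Bystander.
Not all that is in view belongs to the job. Leave any pink or turquoise look-alike of the breaker alone.

How it is judged:
By the outcome, as a careful person would: the job done as asked, in the order asked, and still so for the second after the job is handed in, with the robot touching nothing.
It also fails if it takes over 72 s, if anything falls off the work surface, if the arm or the gripper's body presses on something with over 40 N, if the wrist force passes 120 N, or if a joint passes its speed limit or range.

## Working session

There is one attempt and no reset: what is moved stays moved. The work goes in short steps, Python scripts to look and compute and a tool call to move; the robot and the scene stay as the last step left them, time stands still between calls to the robot, and variables do not carry over. Pictures are saved under pics/ and viewed, at most 13 in all, crops included, and the job is handed in when it is done.

Besides the shell and the picture viewer there is one more tool, called after "Emit:" as name([rows], argument=value, ...), one row to a line, values as JSON. servo_tool: Moves the arm, as the interface text tells. Its arguments: {"type":"object","properties":{"commands":{"type":"array"},"force":{"type":"number"}},"required":["commands"]}

```bash
mkdir -p pics; ls; cat > h.py <<'E'
import numpy as np, cv2
from cell import monitor, capture, get_calibration, job, models, ctrl
def ray(cam,u,v,c=None):
    c=c or get_calibration(cam); K=np.array(c["camera_matrix"]);R=np.array(c["rotation"])
    return np.array(c["eye"],float).ravel(), R@np.linalg.inv(K)@[u,v,1]
def atz(cam,u,v,z,c=None):
    e,d=ray(cam,u,v,c); return e+d*(z-e[2])/d[2]
def proj(cam,p,c=None):
    c=c or get_calibration(cam); K=np.array(c["camera_matrix"]);R=np.array(c["rotation"])
    q=K@(R.T@(np.array(p,float)-np.array(c["eye"]).ravel())); return q[:2]/q[2]
def snap(cam,name):
    im=capture(cam); cv2.imwrite(f"pics/{name}.png",im[:,:,::-1]); return im
E
python3 - <<'E'
from h import *
s=monitor.get_state(); print(s["clock"],s["position"],np.round(s["tcp_rot"],3),s["gripper_width"],ctrl.tip_reach)
a=snap("scene","scene0");b=snap("top","top0")
for c in("scene","top"):
    k=get_calibration(c);print(c,np.round(k["eye"],1),np.round(k["rotation"],3).tolist(),np.round(k["camera_matrix"],1).tolist())
    for n in("breaker","toggle","feeder1","drawer_front","catch_tab","panel"):
        print(n,[(np.round(d["extent"]).tolist(),round(d["conf"],2)) for d in models.find_in(n,c)[:4]])
E
```

```text
pics
0.0 [ 189.84102213 -594.97736747  249.27359561] [[ 0.953  0.304 -0.001]
 [ 0.304 -0.953  0.002]
 [-0.    -0.002 -1.   ]] 85.33406888974524 19.0
scene [1214.1  377.3  715. ] [[-0.488, 0.527, -0.695], [0.872, 0.314, -0.375], [0.021, -0.789, -0.613]] [[386.6, 0.0, 277.7], [0.0, 386.6, 207.7], [0.0, 0.0, 1.0]]
breaker [([242.0, 168.0, 26.0, 27.0], 0.9), ([216.0, 233.0, 40.0, 39.0], 0.88), ([363.0, 203.0, 16.0, 16.0], 0.71), ([294.0, 195.0, 16.0, 36.0], 0.57)]
toggle [([294.0, 182.0, 9.0, 6.0], 0.63)]
feeder1 [([186.0, 209.0, 34.0, 35.0], 0.7), ([200.0, 220.0, 36.0, 31.0], 0.65), ([190.0, 172.0, 12.0, 29.0], 0.6)]
drawer_front [([389.0, 246.0, 99.0, 76.0], 0.8), ([201.0, 238.0, 135.0, 90.0], 0.17)]
catch_tab [([218.0, 235.0, 40.0, 34.0], 0.68), ([233.0, 227.0, 5.0, 6.0], 0.5), ([250.0, 178.0, 7.0, 5.0], 0.42)]
panel [([201.0, 238.0, 134.0, 91.0], 0.69), ([147.0, 170.0, 28.0, 35.0], 0.68)]
top [ 305.3   -4.9 1598.7] [[-0.01, -0.987, 0.163], [-1.0, 0.01, -0.006], [0.004, -0.163, -0.987]] [[500.7, 0.0, 275.0], [0.0, 500.7, 209.6], [0.0, 0.0, 1.0]]
breaker [([351.0, 289.0, 42.0, 15.0], 0.93), ([281.0, 272.0, 25.0, 30.0], 0.88), ([214.0, 294.0, 20.0, 35.0], 0.71), ([309.0, 194.0, 17.0, 39.0], 0.57)]
toggle [([281.0, 278.0, 10.0, 8.0], 0.58), ([359.0, 290.0, 2.0, 8.0], 0.4), ([311.0, 186.0, 12.0, 6.0], 0.37), ([401.0, 271.0, 47.0, 43.0], 0.3)]
feeder1 [([332.0, 199.0, 20.0, 37.0], 0.8), ([352.0, 202.0, 15.0, 38.0], 0.79), ([238.0, 237.0, 6.0, 10.0], 0.73)]
drawer_front [([172.0, 216.0, 70.0, 63.0], 0.86)]
catch_tab [([334.0, 288.0, 8.0, 10.0], 0.5)]
panel [([329.0, 197.0, 109.0, 86.0], 0.73)]
```

```bash
python3 - <<'E'
import cv2
a=cv2.imread("pics/scene0.png");b=cv2.imread("pics/top0.png")
cv2.imwrite("pics/t.png",cv2.resize(b[120:330,130:430],(800,560),interpolation=cv2.INTER_CUBIC))
cv2.imwrite("pics/s.png",cv2.resize(a[120:330,130:430],(800,560),interpolation=cv2.INTER_CUBIC))
E
```

```text
(no output)
```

View pics/t.png

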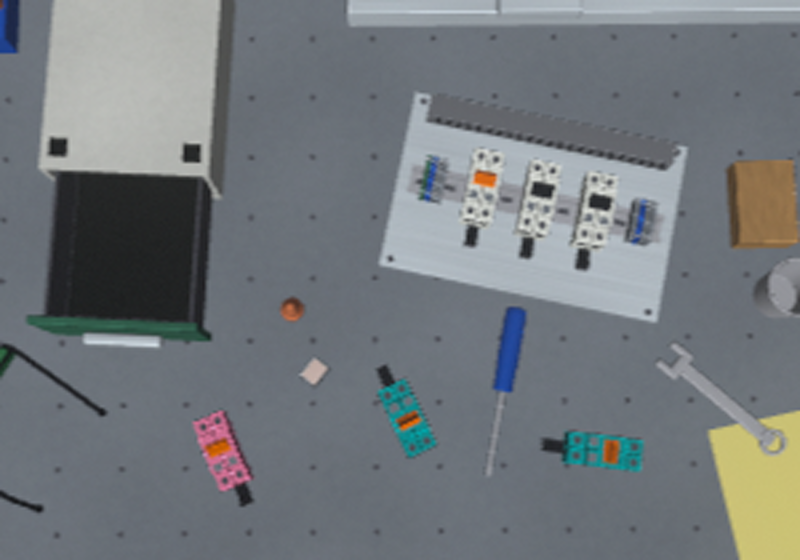

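View pics/s.png

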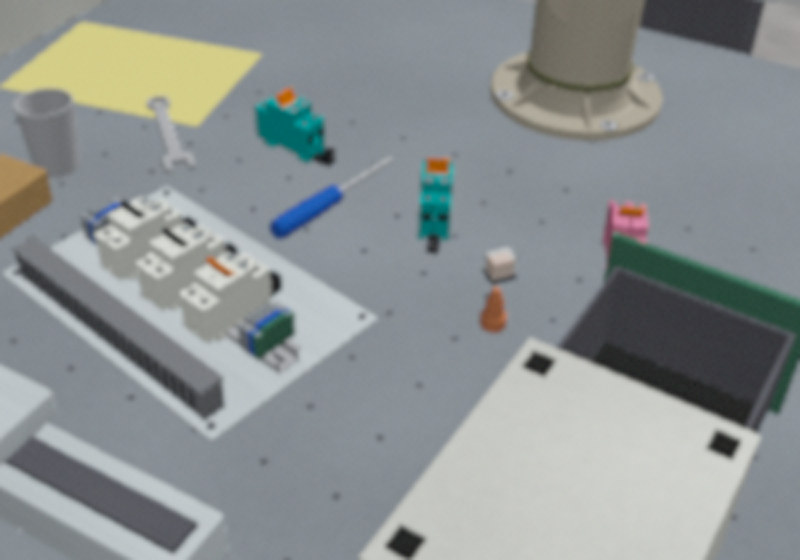

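The failed breaker must be the white-bodied one with the orange toggle at the +y end of the rail, top picture (311,190). The other orange toggles are on the pink body (212,289) and the two turquoise ones (282,277) and (356,289), all off the rail, so those are look-alikes. I'll confirm this in a wrist crop from near.

```bash
python3 - <<'E'
from h import *
from scipy.optimize import least_squares as LS
f=lambda u,v:(130+u*.375,120+v*.375)
# panel corners top face z=3
P=[(415,93,110,170),(687,147,110,-170),(658,321,-110,-170),(380,265,-110,170)]
W=np.array([atz("top",*f(u,v),3)[:2] for u,v,_,_ in P]);L=np.array([p[2:] for p in P])
def rot(a):return np.array([[np.cos(a),-np.sin(a)],[np.sin(a),np.cos(a)]])
r=LS(lambda q:(L@rot(q[2]).T+q[:2]-W).ravel(),[600,0,-.2]);q=r.x
print("panel",q[:2],np.degrees(q[2]),np.round(r.fun,1))
# toggles: orange, z~88 
for u,v in[(485,179),(543,190),(600,202)]:
    w=atz("top",*f(u,v),87)[:2];print("toggle",w,rot(q[2]).T@(w-q[:2]))
for u,v in[(471,236),(527,247),(583,259)]:
    w=atz("top",*f(u,v),32)[:2];print("tab",w,rot(q[2]).T@(w-q[:2]))
# cabinet top front corners z135 ; drawer front top corners
a,b=atz("top",*f(40,169),135),atz("top",*f(217,193),135);print("mouth",a,b,np.hypot(*(a-b)[:2]))
a,b=atz("top",*f(27,319),135),atz("top",*f(208,338),135);print("front",a,b,np.hypot(*(a-b)[:2]))
s=monitor.get_state();print(s["position"])
E
```

```text
panel [ 608.10200875 -194.7869983 ] -12.0328845047212 [ 0.4 -0.5  0.9 -0.4 -0.6  0.6 -0.8  0.2]
toggle [ 623.87361782 -128.10693466] [ 1.52408028 68.5029322 ]
toggle [ 610.26827398 -194.82783474] [2.12718159 0.41166874]
toggle [ 595.53193424 -260.19328973] [  1.34156333 -66.58971347]
tab [ 566.37420349 -114.37878899] [-57.57391175  69.94236585]
tab [ 552.47828311 -180.68057148] [-57.3423772    2.20043381]
tab [ 537.41536722 -246.78415374] [-58.29351646 -65.59093995]
mouth [629.90192711 373.87836506 135.        ] [600.6274102  175.54857992 135.        ] 200.47867969762896
front [461.44689229 382.77131028 135.        ] [438.55713161 183.73705021 135.        ] 200.34614501790293
[ 190.00928334 -595.40097321  250.3202216 ]
```

Emit:
servo_tool([
  {"gripper":-1,"delta_pos":[46,-30,0],"roll":0},
  {"gripper":-1,"delta_pos":[46,-30,0],"roll":0},
  {"gripper":-1,"delta_pos":[46,-30,0],"roll":0},
  {"gripper":-1,"delta_pos":[46,-30,0],"roll":0},
  {"gripper":-1,"delta_pos":[46,-30,0],"roll":0},
  {"gripper":-1,"delta_pos":[46,-30,0],"roll":0},
  {"gripper":-1,"delta_pos":[46,-30,0],"roll":0},
  {"gripper":-1,"delta_pos":[46,-30,0],"roll":0},
])

```text
clock: 1.7
position: [468.5, -253.5, 250.6]
tcp_rot: [[0.953, 0.304, 0.001], [0.304, -0.953, -0.0], [0.0, 0.001, -1.0]]
ft_force: [-0.3, -0.4, -0.4]
gripper_width: 85.3
grip_force: 0.0
```

Emit:
servo_tool([
  {"gripper":-1,"delta_pos":[46,-30,0],"roll":0},
  {"gripper":-1,"delta_pos":[46,-30,0],"roll":0},
  {"gripper":-1,"delta_pos":[46,-30,0],"roll":0},
  {"gripper":1,"delta_pos":[0,0,0],"roll":0.17},
  {"gripper":1,"delta_pos":[0,0,0],"roll":0.17},
  {"gripper":1,"delta_pos":[0,0,0],"roll":0.17},
  {"gripper":1,"delta_pos":[0,0,0],"roll":0},
  {"gripper":1,"delta_pos":[0,0,0],"roll":0},
])

```text
clock: 2.7
position: [571.7, -127.3, 250.4]
tcp_rot: [[0.981, -0.196, 0.0], [-0.196, -0.981, -0.0], [0.0, 0.0, -1.0]]
ft_force: [0.5, 0.1, 0.1]
gripper_width: -0.2
grip_force: 0.0
```

```bash
python3 - <<'E'
from h import *
s=monitor.get_state();print(s["clock"],s["position"],np.round(s["tcp_rot"],4).tolist(),s["gripper_width"])
c=get_calibration("wrist");im=snap("wrist","w1")
import json;json.dump({k:np.array(v).tolist() for k,v in c.items()},open("w1.json","w"))
print(np.round(c["eye"],1),np.round(c["rotation"],3).tolist(),np.round(c["camera_matrix"],1).tolist())
for n in("breaker","toggle","catch_tab"):
  print(n,[(np.round(d["extent"]).tolist(),round(d["conf"],2)) for d in models.find_in(n,"wrist")[:4]])
cv2.imwrite("pics/w1b.png",cv2.resize(im[:,:,::-1],(800,600)))
E
```

```text
2.7 [ 571.72935386 -127.25582369  250.36785642] [[0.9806, -0.1961, 0.0001], [-0.1961, -0.9806, -0.0], [0.0001, 0.0, -1.0]] -0.18673667113662715
[ 635.9 -140.6  373.9] [[-0.195, -0.947, -0.256], [-0.981, 0.188, 0.05], [0.0, 0.261, -0.965]] [[294.0, 0.0, 273.1], [0.0, 294.0, 212.2], [0.0, 0.0, 1.0]]
breaker [([405.0, 151.0, 33.0, 19.0], 0.64), ([266.0, 155.0, 38.0, 96.0], 0.6), ([376.0, 341.0, 21.0, 22.0], 0.6)]
toggle [([268.0, 147.0, 33.0, 14.0], 0.81)]
catch_tab [([266.0, 159.0, 42.0, 100.0], 0.55), ([265.0, 200.0, 11.0, 15.0], 0.53), ([265.0, 147.0, 29.0, 17.0], 0.48), ([391.0, 160.0, 61.0, 96.0], 0.37)]
```

View pics/w1b.png

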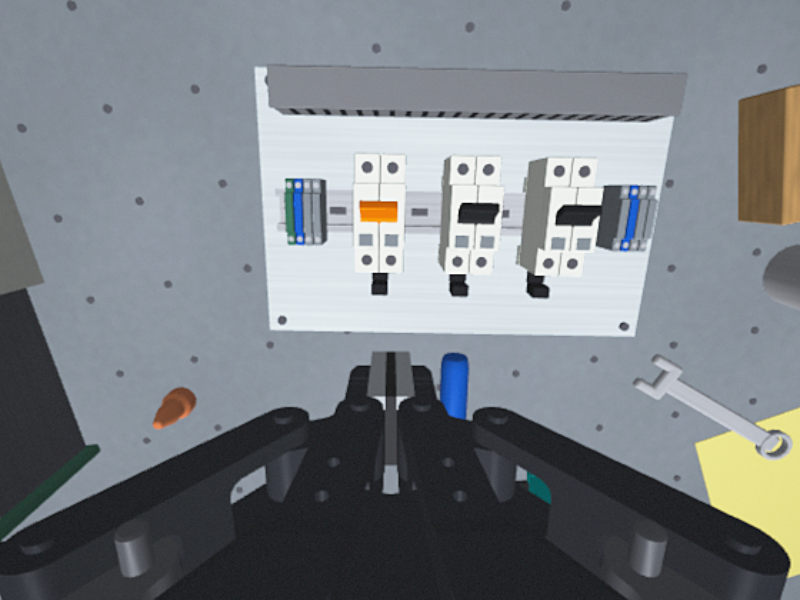

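The wrist view shows the white breaker with the orange toggle at (379,211), leftmost on the rail, with its tab at (379,284) towards the robot. The two to its right have black toggles, so the identity is confirmed.

```bash
python3 - <<'E'
from h import *
import json
c=json.load(open("w1.json"))
im=cv2.imread("pics/w1.png");hsv=cv2.cvtColor(im,cv2.COLOR_BGR2HSV)
m=cv2.inRange(hsv,(8,150,150),(25,255,255))[100:200,200:320]
ys,xs=np.nonzero(m);print("orange",xs.mean()+200,ys.mean()+100,xs.min()+200,xs.max()+200,ys.min()+100,ys.max()+100)
g=lambda u,v,z:atz("wrist",u*.7,v*.7,z,c)[:2]
print("panel edge dir");
bl,br,tl=g(271,331,3),g(635,336,3),g(256,67,3)
d=br-bl;print(bl,br,np.hypot(*d),np.degrees(np.arctan2(d[1],d[0]))+90)
th=np.arctan2(d[1],d[0])+np.pi/2;X=np.array([np.cos(th),np.sin(th)]);Y=np.array([-X[1],X[0]])
pts={"hTL":(355,154,62),"hTR":(406,154,62),"hBL":(354,273,62),"hBR":(404,273,62),"tabNearTop":(379,295,32),"togTop":(379,205,88)}
o=None
H=[g(*pts[k]) for k in("hTL","hTR","hBL","hBR")];o=np.mean(H,0);print("breaker centre from housing",o)
for k,p in pts.items():
    w=g(*p);print(k,w,np.round([X@(w-o),Y@(w-o)],1))
# refine white blob? panel centre
pc=bl+110*X-170*Y;print("panel c",pc,"breaker in panel",X@(o-pc),Y@(o-pc))
for p in [(285,180,55),(327,180,55),(286,244,55),(326,244,55)]:
    w=g(*p);print("term",np.round([X@(w-o),Y@(w-o)],1))
E
```

```text
orange 264.6731301939058 147.4792243767313 252 277 141 155
panel edge dir
[532.73051926  -7.13001565] [ 461.7108905  -339.59850229] 339.96923725582127 -12.057906724909671
breaker centre from housing [ 619.3808304  -129.71882284]
hTL [ 664.34230302 -121.22297648] [42.2 17.7]
hTR [ 657.37715678 -156.34424427] [ 42.7 -18.1]
hBL [ 581.57469998 -102.14489315] [-42.7  19.1]
hBR [ 574.2291618  -139.16317747] [-42.2 -18.7]
tabNearTop [ 553.94972045 -114.95418064] [-67.1   0.8]
togTop [ 627.64120303 -131.55091386] [ 8.5 -0.1]
panel c [ 604.79055869 -196.35831881] breaker in panel 0.34736463020731345 68.21713706439947
term [24.1 69.4]
term [24.5 38.8]
term [-22.5  71. ]
term [-22.1  40.7]
```

Emit:
servo_tool([
  {"gripper":1,"delta_pos":[40,-4,0],"roll":0.013},
  {"gripper":1,"delta_pos":[40,-4,0],"roll":0},
  {"gripper":1,"delta_pos":[0,0,50],"roll":0},
  {"gripper":1,"delta_pos":[0,0,50],"roll":0},
  {"gripper":1,"delta_pos":[0,0,40],"roll":0},
  {"gripper":1,"delta_pos":[0,0,0],"roll":0},
])

```text
clock: 3.65
position: [649.1, -135.6, 106.5]
tcp_rot: [[0.977, -0.212, -0.007], [-0.212, -0.977, 0.002], [-0.008, 0.0, -1.0]]
ft_force: [0.3, 0.2, -0.3]
gripper_width: 0.3
grip_force: 0.0
```

```bash
cat >> h.py <<'E'
BO=np.array([619.4,-129.7]);th=np.radians(-12.05)
X=np.array([np.cos(th),np.sin(th)]);Y=np.array([-X[1],X[0]])
def loc(p,o=BO): d=np.array(p)[:2]-o; return np.round([X@d,Y@d],1)
E
python3 - <<'E'
from h import *
s=monitor.get_state();p=s["position"];print(s["clock"],loc(p),p[2],np.round(s["tcp_rot"],3).tolist(),s["ft_force"])
im=snap("wrist","w2");cv2.imwrite("pics/w2b.png",im[60:360,130:430,::-1].repeat(2,0).repeat(2,1))
E
```

```text
3.65 [30.3  0.4] 106.48669092023745 [[0.977, -0.212, -0.007], [-0.212, -0.977, 0.002], [-0.008, 0.0, -1.0]] [ 0.3157069   0.2199344  -0.33393729]
```

View pics/w2b.png

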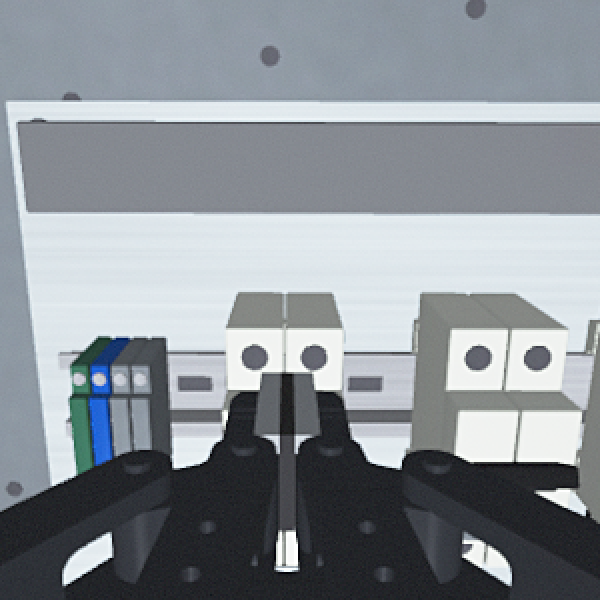

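Centred on the breaker, the fingers are behind (+x of) the toggle. Next I lower and push the toggle towards -x.

Emit:
servo_tool([
  {"gripper":1,"delta_pos":[0,0,10],"roll":0},
  {"gripper":1,"delta_pos":[0,0,0],"roll":0},
  {"gripper":1,"delta_pos":[-6,0,0],"roll":0},
  {"gripper":1,"delta_pos":[-6,0,0],"roll":0},
  {"gripper":1,"delta_pos":[-5,0,0],"roll":0},
  {"gripper":1,"delta_pos":[-4,0,0],"roll":0},
  {"gripper":1,"delta_pos":[0,0,0],"roll":0},
])

```text
clock: 4.58
position: [631.2, -131.4, 100.9]
tcp_rot: [[0.977, -0.212, 0.001], [-0.212, -0.977, -0.0], [0.001, 0.0, -1.0]]
ft_force: [2.2, -0.7, 1.8]
gripper_width: -0.1
grip_force: 1.4
```

```bash
python3 - <<'E'
from h import *
s=monitor.get_state();p=s["position"];print(s["clock"],loc(p),p[2],s["ft_force"])
E
```

```text
4.575 [11.9  0.8] 100.8790905374099 [ 2.16556885 -0.65489985  1.81136864]
```

Emit:
servo_tool([
  {"gripper":1,"delta_pos":[-1.5,0,0],"roll":0},
  {"gripper":1,"delta_pos":[-1,0,0],"roll":0},
  {"gripper":1,"delta_pos":[0,0,0],"roll":0},
])

```text
clock: 4.95
position: [628.7, -130.9, 100.4]
tcp_rot: [[0.977, -0.212, 0.0], [-0.212, -0.977, 0.0], [0.0, -0.0, -1.0]]
ft_force: [2.5, 1.0, 4.8]
gripper_width: -0.3
grip_force: 1.8
```

Emit:
servo_tool([
  {"gripper":1,"delta_pos":[-1.5,0,0],"roll":0},
  {"gripper":1,"delta_pos":[-1.5,0,0],"roll":0},
  {"gripper":1,"delta_pos":[0,0,0],"roll":0},
])

```text
clock: 5.32
position: [625.7, -130.2, 100.2]
tcp_rot: [[0.977, -0.213, 0.0], [-0.213, -0.977, 0.0], [0.0, -0.0, -1.0]]
ft_force: [2.7, -0.8, 1.7]
gripper_width: -0.2
grip_force: 2.1
```

Emit:
servo_tool([
  {"gripper":1,"delta_pos":[-1.5,0,0],"roll":0},
  {"gripper":1,"delta_pos":[-1.5,0,0],"roll":0},
  {"gripper":1,"delta_pos":[0,0,0],"roll":0},
])

```text
clock: 5.7
position: [624.7, -130.1, 100.8]
tcp_rot: [[0.977, -0.213, 0.004], [-0.213, -0.977, -0.001], [0.004, -0.0, -1.0]]
ft_force: [11.2, -2.5, -2.0]
gripper_width: 0.0
grip_force: 4.6
```

Emit:
servo_tool([
  {"gripper":1,"delta_pos":[8,0,0],"roll":0},
  {"gripper":1,"delta_pos":[0,0,-40],"roll":0},
  {"gripper":0,"delta_pos":[-25,0,-40],"roll":0},
  {"gripper":0,"delta_pos":[-50,0,0],"roll":0},
  {"gripper":0,"delta_pos":[0,0,0],"roll":0},
  {"gripper":0,"delta_pos":[0,0,0],"roll":0},
])

```text
clock: 6.45
position: [557.1, -115.6, 180.0]
tcp_rot: [[0.977, -0.213, -0.001], [-0.213, -0.977, 0.0], [-0.001, 0.0, -1.0]]
ft_force: [0.0, 0.1, 0.4]
gripper_width: 42.5
grip_force: 0.0
```

```bash
python3 - <<'E'
from h import *
s=monitor.get_state();p=s["position"];print(s["clock"],loc(p),p[2],s["gripper_width"],np.round(s["tcp_rot"],3).tolist())
c=get_calibration("wrist")
for n,l,z in(("tabtop",(-63,0),32),("tog off",(-8.3,0),88)):
    w=BO+l[0]*X; print(n,proj("wrist",[*w,z],c))
im=snap("wrist","w3");cv2.imwrite("pics/w3b.png",im[60:360,130:430,::-1].repeat(2,0).repeat(2,1))
E
```

```text
6.45 [-63.9   0.8] 179.9582967637616 42.48166103516098 [[0.977, -0.213, -0.001], [-0.213, -0.977, 0.0], [-0.001, 0.0, -1.0]]
tabtop [273.15615102 203.06530118]
tog off [273.02092654 146.90914626]
```

View pics/w3b.png

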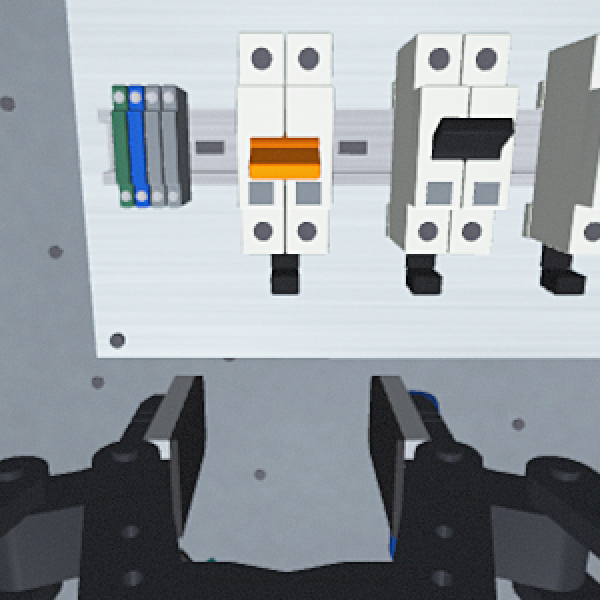

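The orange toggle now leans to -x (off), and the tab top at (272,201) is where my model puts it. Next I go down on the tab.

Emit:
servo_tool([
  {"gripper":0,"delta_pos":[0,0,50],"roll":0},
  {"gripper":0,"delta_pos":[0,0,50],"roll":0},
  {"gripper":0,"delta_pos":[0,0,40],"roll":0},
  {"gripper":0,"delta_pos":[0,0,10],"roll":0},
  {"gripper":0,"delta_pos":[0,0,0],"roll":0},
  {"gripper":0,"delta_pos":[0,0,0],"roll":0},
], force=40)

```text
clock: 7.25
position: [559.0, -115.6, 32.2]
tcp_rot: [[0.977, -0.213, 0.003], [-0.213, -0.977, -0.0], [0.003, -0.0, -1.0]]
ft_force: [0.0, -0.9, 0.2]
gripper_width: 42.6
grip_force: 0.0
```

Emit:
servo_tool([
  {"gripper":0.7,"delta_pos":[0,0,0],"roll":0},
  {"gripper":1,"delta_pos":[0,0,0],"roll":0},
  {"gripper":1,"delta_pos":[0,0,0],"roll":0},
  {"gripper":1,"delta_pos":[0,0,0],"roll":0},
  {"gripper":1,"delta_pos":[0,0,0],"roll":0},
], force=40)

```text
clock: 7.88
position: [558.1, -115.5, 30.9]
tcp_rot: [[0.977, -0.213, 0.002], [-0.213, -0.977, -0.0], [0.002, -0.0, -1.0]]
ft_force: [1.1, -0.2, 4.7]
gripper_width: 13.1
grip_force: 43.3
```

Emit:
servo_tool([
  {"gripper":1,"delta_pos":[-2,0,0],"roll":0},
  {"gripper":1,"delta_pos":[-2,0,0],"roll":0},
  {"gripper":1,"delta_pos":[-2,0,0],"roll":0},
  {"gripper":1,"delta_pos":[-2,0,0],"roll":0},
  {"gripper":1,"delta_pos":[-0.5,0,0],"roll":0},
  {"gripper":1,"delta_pos":[0,0,0],"roll":0},
  {"gripper":1,"delta_pos":[0,0,0],"roll":0},
])

```text
clock: 8.75
position: [551.4, -113.9, 31.2]
tcp_rot: [[0.977, -0.213, 0.005], [-0.213, -0.977, -0.0], [0.005, -0.001, -1.0]]
ft_force: [9.0, -0.9, -0.1]
gripper_width: 12.8
grip_force: 42.8
```

Emit:
servo_tool([
  {"gripper":1,"delta_pos":[-1,0,0],"roll":0},
  {"gripper":1,"delta_pos":[0.5,0,-3],"roll":0},
  {"gripper":1,"delta_pos":[0.5,0,-3],"roll":0},
  {"gripper":1,"delta_pos":[0.5,0,-3],"roll":0},
  {"gripper":1,"delta_pos":[0,0,0],"roll":0},
])

```text
clock: 9.38
position: [550.4, -113.6, 38.9]
tcp_rot: [[0.977, -0.213, 0.002], [-0.213, -0.977, 0.0], [0.002, -0.001, -1.0]]
ft_force: [8.9, -1.2, -6.3]
gripper_width: 12.8
grip_force: 41.8
```

Emit:
servo_tool([
  {"gripper":1,"delta_pos":[0.7,0,-2.8],"roll":0},
  {"gripper":1,"delta_pos":[0.8,0,-2.9],"roll":0},
  {"gripper":1,"delta_pos":[0.8,0,-2.9],"roll":0},
  {"gripper":1,"delta_pos":[0.9,0,-2.9],"roll":0},
  {"gripper":1,"delta_pos":[0,0,0],"roll":0},
])

```text
clock: 10.0
position: [553.0, -114.3, 50.0]
tcp_rot: [[0.977, -0.212, 0.0], [-0.212, -0.977, 0.0], [0.0, -0.001, -1.0]]
ft_force: [8.3, -1.4, -6.3]
gripper_width: 13.2
grip_force: 41.3
```

```bash
python3 - <<'E'
from h import *
s=monitor.get_state();p=s["position"];print(s["clock"],loc(p),p[2],s["ft_force"],s["moment"])
im=snap("wrist","w4");a=im[60:360,130:430,::-1].repeat(2,0).repeat(2,1);cv2.imwrite("pics/w4b.png",a)
E
```

```text
10.0 [-68.2   1.2] 49.98543824856524 [ 8.31918946 -1.39336869 -6.27577012] [-0.11019821 -1.43424107  0.06448468]
```

View pics/w4b.png

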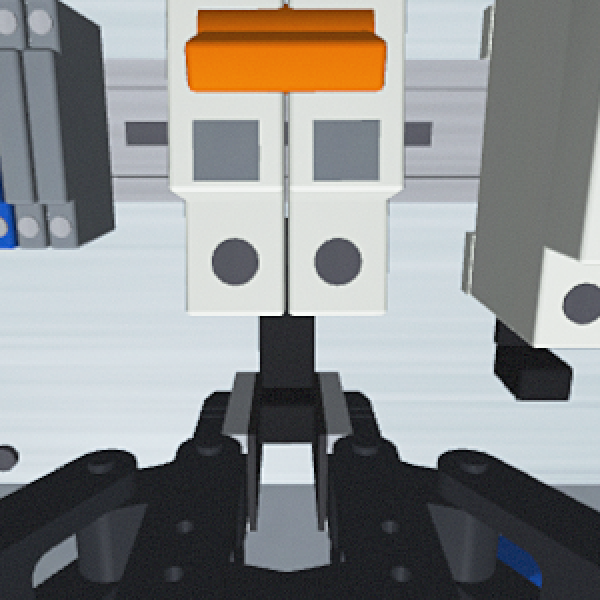

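The tab is gripped, the housing's catch end has risen, and the toggle is off. I tip it a little further and then let go.

Emit:
servo_tool([
  {"gripper":1,"delta_pos":[0.8,0,-2.5],"roll":0},
  {"gripper":1,"delta_pos":[0.8,0,-2],"roll":0},
  {"gripper":1,"delta_pos":[0,0,0],"roll":0},
  {"gripper":1,"delta_pos":[0,0,0],"roll":0},
])

```text
clock: 10.55
position: [554.1, -114.5, 54.1]
tcp_rot: [[0.977, -0.212, -0.001], [-0.212, -0.977, 0.001], [-0.001, -0.001, -1.0]]
ft_force: [7.8, -0.7, -8.4]
gripper_width: 12.9
grip_force: 41.1
```

Emit:
servo_tool([
  {"gripper":1,"delta_pos":[2,0,0],"roll":0},
  {"gripper":1,"delta_pos":[2,0,0],"roll":0},
  {"gripper":1,"delta_pos":[2,0,0],"roll":0},
  {"gripper":1,"delta_pos":[0.5,0,0],"roll":0},
  {"gripper":1,"delta_pos":[0,0,0],"roll":0},
])

```text
clock: 11.18
position: [559.7, -115.7, 53.6]
tcp_rot: [[0.977, -0.212, -0.002], [-0.212, -0.977, 0.001], [-0.003, -0.0, -1.0]]
ft_force: [5.6, -0.9, -6.8]
gripper_width: 13.1
grip_force: 41.0
```

Emit:
servo_tool([
  {"gripper":1,"delta_pos":[0,0,2],"roll":0},
  {"gripper":1,"delta_pos":[0,0,1.5],"roll":0},
  {"gripper":1,"delta_pos":[0,0,0],"roll":0},
])

```text
clock: 11.55
position: [560.6, -115.9, 51.2]
tcp_rot: [[0.977, -0.212, -0.0], [-0.212, -0.977, 0.0], [-0.0, -0.0, -1.0]]
ft_force: [5.2, -0.6, -2.3]
gripper_width: 12.7
grip_force: 41.6
```

Emit:
servo_tool([
  {"gripper":0.5,"delta_pos":[0,0,0],"roll":0},
  {"gripper":0,"delta_pos":[0,0,0],"roll":0},
  {"gripper":-0.1,"delta_pos":[0,0,-40],"roll":0},
  {"gripper":-0.1,"delta_pos":[0,0,-50],"roll":0},
  {"gripper":-0.1,"delta_pos":[0,0,-40],"roll":0},
  {"gripper":-0.1,"delta_pos":[0,0,0],"roll":0},
])

```text
clock: 12.3
position: [562.2, -116.2, 185.7]
tcp_rot: [[0.977, -0.213, 0.006], [-0.213, -0.977, -0.001], [0.006, 0.0, -1.0]]
ft_force: [0.7, 0.1, -0.9]
gripper_width: 46.9
grip_force: 0.0
```

```bash
python3 - <<'E'
from h import *
s=monitor.get_state();p=s["position"];print(s["clock"],loc(p),p[2],s["gripper_width"])
c=get_calibration("wrist")
im=snap("wrist","w5")
# predicted tipped geometry for a=0, 0.2
def P(x,y,z,a,sx=0):
    dx,dz=x-17.5,z+2; return (17.5+sx+dx*np.cos(a)+dz*np.sin(a), y, -2-dx*np.sin(a)+dz*np.cos(a))
for a in(0,.2,.26):
  for n,q in(("heel top L",(-42.5,18,44)),("far top L",(42.5,18,44)),("tab top",(-68,0,14))):
    l=P(*q,a);w=BO+l[0]*X+l[1]*Y;print(a,n,np.round((proj("wrist",[*w,18+l[2]],c)-[130,60])*2,0))
cv2.imwrite("pics/w5b.png",im[60:360,130:430,::-1].repeat(2,0).repeat(2,1))
E
```

```text
12.3 [-58.7   1.2] 185.7053584369981 46.88133209255471
0 heel top L [245. 267.]
0 far top L [241.  53.]
0 tab top [287. 306.]
0.2 heel top L [243. 247.]
0.2 far top L [241.  32.]
0.2 tab top [287. 305.]
0.26 heel top L [242. 239.]
0.26 far top L [242.  27.]
0.26 tab top [287. 303.]
```

View pics/w5b.png

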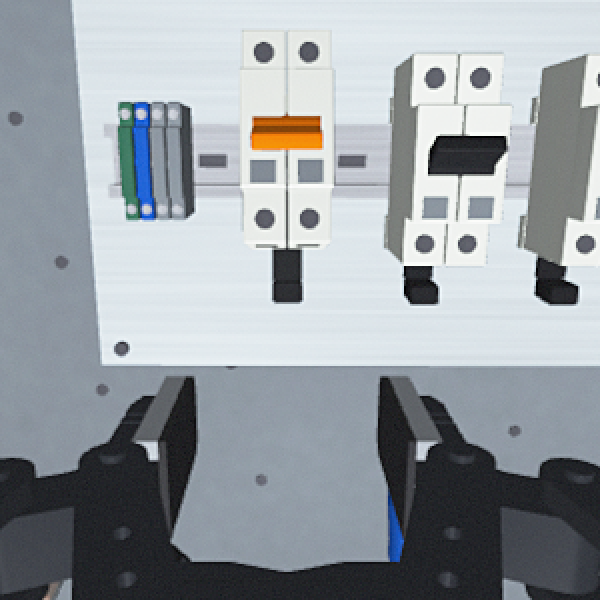

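Propped at about 0.2 rad as intended: the heel top is at (243,246) against 247 predicted. The black toggles are unchanged. Next I go above the housing.

Emit:
servo_tool([
  {"gripper":-0.1,"delta_pos":[32,0.4,0],"roll":0},
  {"gripper":-0.1,"delta_pos":[32,0,0],"roll":0},
  {"gripper":-0.1,"delta_pos":[0,0,40],"roll":0},
  {"gripper":-0.1,"delta_pos":[0,0,40],"roll":0},
  {"gripper":-0.1,"delta_pos":[0,0,0],"roll":0},
  {"gripper":-0.1,"delta_pos":[0,0,0],"roll":0},
])

```text
clock: 13.1
position: [623.3, -130.0, 102.6]
tcp_rot: [[0.977, -0.212, 0.0], [-0.212, -0.977, 0.0], [0.0, -0.0, -1.0]]
ft_force: [-0.6, -0.0, 0.9]
gripper_width: 46.9
grip_force: 0.0
```

```bash
python3 - <<'E'
from h import *
s=monitor.get_state();p=s["position"];print(s["clock"],loc(p),p[2],s["gripper_width"],np.round(s["tcp_rot"],3).tolist())
E
```

```text
13.1 [3.8 0.5] 102.59990165105377 46.89423743134231 [[0.977, -0.212, 0.0], [-0.212, -0.977, 0.0], [0.0, -0.0, -1.0]]
```

Emit:
servo_tool([
  {"gripper":-0.1,"delta_pos":[2,0,22],"roll":0},
  {"gripper":-0.1,"delta_pos":[0,0,22],"roll":0},
  {"gripper":-0.1,"delta_pos":[0,0,0],"roll":0},
  {"gripper":-0.1,"delta_pos":[0,0,0],"roll":0},
  {"gripper":0.1,"delta_pos":[0,0,0],"roll":0},
  {"gripper":0.3,"delta_pos":[0,0,0],"roll":0},
  {"gripper":0.5,"delta_pos":[0,0,0],"roll":0},
  {"gripper":0.5,"delta_pos":[0,0,0],"roll":0},
], force=50)

```text
clock: 14.1
position: [625.9, -131.0, 59.6]
tcp_rot: [[0.977, -0.213, 0.003], [-0.213, -0.977, -0.001], [0.003, 0.0, -1.0]]
ft_force: [-1.5, 0.5, 6.3]
gripper_width: 35.6
grip_force: 49.7
```

Emit:
servo_tool([
  {"gripper":0.6,"delta_pos":[2,0,-0.5],"roll":0},
  {"gripper":0.6,"delta_pos":[2,0,0],"roll":0},
  {"gripper":0.6,"delta_pos":[2,0,0],"roll":0},
  {"gripper":0.6,"delta_pos":[2,0,0],"roll":0},
  {"gripper":0.6,"delta_pos":[0,0,0],"roll":0},
  {"gripper":0.6,"delta_pos":[0,0,0],"roll":0},
])

```text
clock: 14.85
position: [633.1, -132.3, 58.6]
tcp_rot: [[0.977, -0.213, 0.001], [-0.213, -0.977, -0.0], [0.001, -0.0, -1.0]]
ft_force: [-0.8, -0.3, 2.2]
gripper_width: 35.2
grip_force: 49.9
```

Emit:
servo_tool([
  {"gripper":0.6,"delta_pos":[0,0,-2],"roll":0},
  {"gripper":0.6,"delta_pos":[0,0,-3],"roll":0},
  {"gripper":0.6,"delta_pos":[0,0,-4],"roll":0},
  {"gripper":0.6,"delta_pos":[0,0,0],"roll":0},
])

```text
clock: 15.35
position: [633.1, -132.2, 67.8]
tcp_rot: [[0.977, -0.213, 0.001], [-0.213, -0.977, -0.0], [0.001, -0.0, -1.0]]
ft_force: [0.6, 0.4, -2.6]
gripper_width: 35.7
grip_force: 49.9
```

Emit:
servo_tool([
  {"gripper":0.6,"delta_pos":[0,0,-45],"roll":0},
  {"gripper":0.6,"delta_pos":[0,0,-50],"roll":0},
  {"gripper":0.6,"delta_pos":[0,0,-50],"roll":0},
  {"gripper":0.6,"delta_pos":[0,0,-35],"roll":0},
  {"gripper":0.6,"delta_pos":[0,0,0],"roll":0},
])

```text
clock: 15.98
position: [634.4, -132.2, 251.1]
tcp_rot: [[0.977, -0.212, 0.007], [-0.212, -0.977, -0.001], [0.007, -0.0, -1.0]]
ft_force: [0.5, 0.4, -2.0]
gripper_width: 35.2
grip_force: 50.6
```

Emit:
servo_tool([
  {"gripper":0.6,"delta_pos":[-21,-40,0],"roll":0},
  {"gripper":0.6,"delta_pos":[-21,-40,0],"roll":0},
  {"gripper":0.6,"delta_pos":[-21,-40,0],"roll":0},
  {"gripper":0.6,"delta_pos":[-21,-40,0],"roll":0},
  {"gripper":0.6,"delta_pos":[-21,-40,0],"roll":0},
  {"gripper":0.6,"delta_pos":[-21,-40,0],"roll":0},
  {"gripper":0.6,"delta_pos":[0,0,0],"roll":0},
  {"gripper":0.6,"delta_pos":[0,0,0],"roll":0},
])

```text
clock: 16.98
position: [560.3, 128.6, 245.9]
tcp_rot: [[0.977, -0.212, -0.002], [-0.212, -0.977, -0.001], [-0.002, 0.001, -1.0]]
ft_force: [0.0, -0.2, -2.0]
gripper_width: 35.4
grip_force: 50.5
```

```bash
python3 - <<'E'
from h import *
s=monitor.get_state();p=s["position"];print(s["clock"],p,s["gripper_width"],np.round(s["tcp_rot"],3).tolist(),s["ft_force"])
c=get_calibration("wrist")
import json;json.dump({k:np.array(v).tolist() for k,v in c.items()},open("w6.json","w"))
im=snap("wrist","w6");cv2.imwrite("pics/w6b.png",cv2.resize(im[:,:,::-1],(800,600)))
E
```

```text
16.975 [560.28195048 128.55228886 245.91830653] 35.38403296587935 [[0.977, -0.212, -0.002], [-0.212, -0.977, -0.001], [-0.002, 0.001, -1.0]] [ 0.04135887 -0.16006598 -1.96149867]
```

View pics/w6b.png

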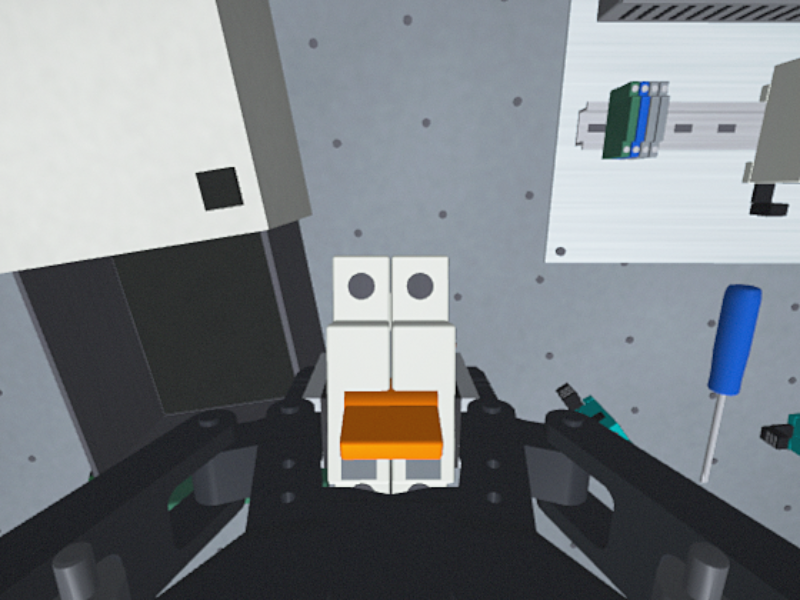

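```bash
python3 - <<'E'
from h import *
import json
c=json.load(open("w6.json"));g=lambda u,v,z:atz("wrist",u*.7,v*.7,z,c)[:2]
K=g(267,230,135);A=g(0,273,135);B=g(215,0,135)
print("corner",K,"front yaw",np.degrees(np.arctan2(*(A-K)[::-1]))-90,"side yaw",np.degrees(np.arctan2(*(B-K)[::-1])))
for n,p in dict(wallR1=(264,232,103),wallR2=(298,370,103),wallL1=(20,272,103),wallL2=(98,475,103),flFL=(165,414,12),flFR=(290,399,12),flL=(113,258,12),flR=(262,240,12)).items(): print(n,g(*p))
E
```

```text
corner [617.26932654 184.88957542] front yaw -3.227271297532951 side yaw -3.5601922688189487
wallR1 [615.489961   196.73994386]
wallR2 [520.32897099 200.95722023]
wallL1 [624.09176473 357.46057399]
wallL2 [470.45280127 367.74829637]
flFL [467.77118423 366.03182734]
flFR [457.83746276 245.83553125]
flL [618.49201516 357.56557315]
flR [606.33303518 228.5304696 ]
```

Cabinet yaw is -3.4°, its mouth is at (623,280), and the drawer is about 163 mm out. Inner width and travel both check, so I move over the drawer.

Emit:
servo_tool([
  {"gripper":0.6,"delta_pos":[-17,-50,0],"roll":0},
  {"gripper":0.6,"delta_pos":[-17,-50,0],"roll":0},
  {"gripper":0.6,"delta_pos":[-16,-48,0],"roll":0},
  {"gripper":0.6,"delta_pos":[0,0,0],"roll":-0.155},
  {"gripper":0.6,"delta_pos":[0,0,0],"roll":0},
  {"gripper":0.6,"delta_pos":[0,0,0],"roll":0},
  {"gripper":0.6,"delta_pos":[0,0,0],"roll":0},
])

```text
clock: 17.9
position: [543.9, 282.9, 247.3]
tcp_rot: [[0.998, -0.063, 0.0], [-0.063, -0.998, -0.0], [0.0, 0.0, -1.0]]
ft_force: [0.3, 0.4, -1.3]
gripper_width: 35.7
grip_force: 50.8
```

```bash
python3 - <<'E'
from h import *
s=monitor.get_state();p=s["position"];print(s["clock"],p,np.round(s["tcp_rot"],3).tolist())
c=get_calibration("wrist");im=snap("wrist","w7")
th=np.radians(-3.4);Xc=np.array([np.cos(th),np.sin(th)]);Yc=np.array([-Xc[1],Xc[0]]);M=np.array([622.8,279.7])
a=im[:,:,::-1].copy()
for x,y,z in((0,95,135),(0,-95,135),(0,80,103),(0,-80,103),(-159.7,80,103),(-159.7,-80,103),(-159.7,80,12),(-159.7,-80,12),(0,0,135)):
    q=proj("wrist",[*(M+x*Xc+y*Yc),z],c);cv2.circle(a,tuple(int(v) for v in q),3,(0,0,255),1)
cv2.imwrite("pics/w7b.png",cv2.resize(a,(800,600)))
E
```

```text
17.9 [543.93605357 282.91620717 247.26385633] [[0.998, -0.063, 0.0], [-0.063, -0.998, -0.0], [0.0, 0.0, -1.0]]
```

View pics/w7b.png

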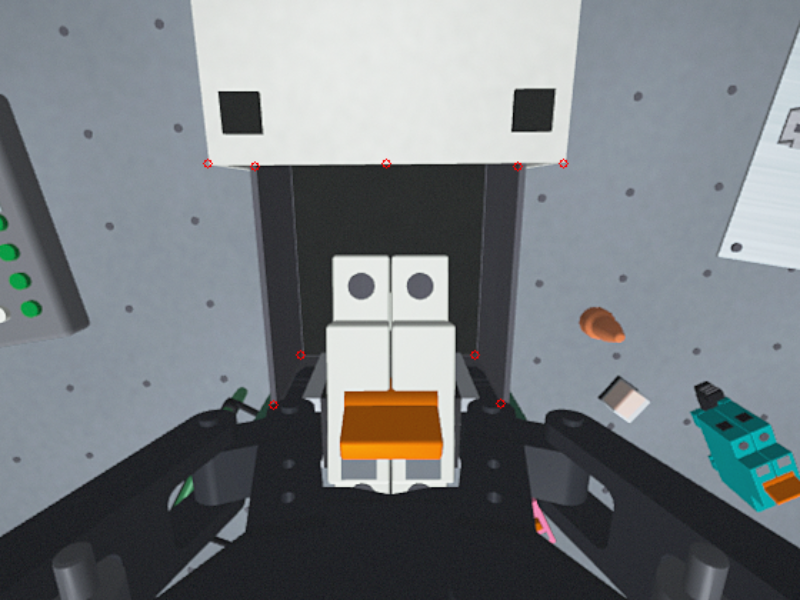

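The model overlays the drawer and cabinet edges within a couple of pixels, and the breaker is centred over the opening. I lower it in.

Emit:
servo_tool([
  {"gripper":0.6,"delta_pos":[0,0,50],"roll":0},
  {"gripper":0.6,"delta_pos":[0,0,50],"roll":0},
  {"gripper":0.6,"delta_pos":[0,0,45],"roll":0},
  {"gripper":0.6,"delta_pos":[0,0,25],"roll":0},
  {"gripper":0.6,"delta_pos":[0,0,5],"roll":0},
  {"gripper":0.6,"delta_pos":[0,0,0],"roll":0},
  {"gripper":0.6,"delta_pos":[0,0,0],"roll":0},
], force=30)

```text
clock: 18.82
position: [544.3, 284.9, 74.1]
tcp_rot: [[0.998, -0.059, 0.003], [-0.06, -0.998, 0.001], [0.002, -0.002, -1.0]]
ft_force: [-0.3, 0.1, -1.3]
gripper_width: 35.1
grip_force: 50.8
```

Emit:
servo_tool([
  {"gripper":0.6,"delta_pos":[0,0,2],"roll":0},
  {"gripper":0.6,"delta_pos":[0,0,2],"roll":0},
  {"gripper":0.6,"delta_pos":[0,0,2],"roll":0},
  {"gripper":0.6,"delta_pos":[0,0,0],"roll":0},
], force=25)

```text
clock: 19.32
position: [543.2, 284.2, 66.1]
tcp_rot: [[0.998, -0.059, -0.0], [-0.059, -0.998, -0.0], [-0.0, 0.0, -1.0]]
ft_force: [-1.2, -1.1, -1.1]
gripper_width: 35.6
grip_force: 50.8
```

Emit:
servo_tool([
  {"gripper":0.55,"delta_pos":[0,0,1.5],"roll":0},
  {"gripper":0.55,"delta_pos":[0,0,1.5],"roll":0},
  {"gripper":0.55,"delta_pos":[0,0,1],"roll":0},
  {"gripper":0.55,"delta_pos":[0,0,0],"roll":0},
], force=20)

```text
clock: 19.82
position: [543.8, 284.4, 63.1]
tcp_rot: [[0.998, -0.059, 0.001], [-0.059, -0.998, 0.0], [0.001, -0.0, -1.0]]
ft_force: [-0.9, -1.5, 5.0]
gripper_width: 35.5
grip_force: 51.6
```

Emit:
servo_tool([
  {"gripper":0.5,"delta_pos":[0,0,1.5],"roll":0},
  {"gripper":0.5,"delta_pos":[0,0,1.5],"roll":0},
  {"gripper":0.5,"delta_pos":[0,0,0],"roll":0},
], force=20)

```text
clock: 20.2
position: [546.2, 284.3, 62.7]
tcp_rot: [[0.998, -0.06, 0.006], [-0.06, -0.998, 0.001], [0.006, -0.002, -1.0]]
ft_force: [-0.9, -4.1, 17.8]
gripper_width: 35.4
grip_force: 53.3
```

Emit:
servo_tool([
  {"gripper":0.3,"delta_pos":[0,0,-2.5],"roll":0},
  {"gripper":0.22,"delta_pos":[0,0,0],"roll":0},
  {"gripper":0.2,"delta_pos":[0,0,0],"roll":0},
], force=20)

```text
clock: 20.58
position: [544.3, 284.4, 62.9]
tcp_rot: [[0.998, -0.06, 0.002], [-0.06, -0.998, 0.001], [0.002, -0.001, -1.0]]
ft_force: [0.5, -2.2, 8.4]
gripper_width: 35.8
grip_force: 52.1
```

Emit:
servo_tool([
  {"gripper":0.18,"delta_pos":[0,0,0],"roll":0},
  {"gripper":0.17,"delta_pos":[0,0,0],"roll":0},
  {"gripper":0.165,"delta_pos":[0,0,0],"roll":0},
  {"gripper":0.165,"delta_pos":[0,0,0],"roll":0},
], force=20)

```text
clock: 21.08
position: [544.3, 284.4, 62.8]
tcp_rot: [[0.998, -0.059, 0.002], [-0.059, -0.998, 0.001], [0.002, -0.001, -1.0]]
ft_force: [1.5, -1.7, 8.4]
gripper_width: 35.9
grip_force: 25.4
```

Grip has dropped to 25 N. I press gently so it levels in the pads.

Emit:
servo_tool([
  {"gripper":0.165,"delta_pos":[0,0,1],"roll":0},
  {"gripper":0.162,"delta_pos":[0,0,1],"roll":0},
  {"gripper":0.16,"delta_pos":[0,0,0.5],"roll":0},
  {"gripper":0.16,"delta_pos":[0,0,0],"roll":0},
])

```text
clock: 21.58
position: [543.2, 284.8, 59.7]
tcp_rot: [[0.998, -0.059, 0.0], [-0.059, -0.998, 0.001], [0.0, -0.001, -1.0]]
ft_force: [-0.8, -0.2, 5.8]
gripper_width: 35.6
grip_force: 10.0
```

Emit:
servo_tool([
  {"gripper":0.16,"delta_pos":[0,0,1],"roll":0},
  {"gripper":0.16,"delta_pos":[0,0,1],"roll":0},
  {"gripper":0.158,"delta_pos":[0,0,1],"roll":0},
  {"gripper":0.158,"delta_pos":[0,0,0],"roll":0},
])

```text
clock: 22.08
position: [542.7, 284.8, 55.9]
tcp_rot: [[0.998, -0.058, -0.001], [-0.058, -0.998, 0.0], [-0.001, -0.0, -1.0]]
ft_force: [-1.6, 1.1, -0.2]
gripper_width: 35.7
grip_force: 3.3
```

Emit:
servo_tool([
  {"gripper":0.155,"delta_pos":[0,0,0],"roll":0},
  {"gripper":0.15,"delta_pos":[0,0,0],"roll":0},
  {"gripper":0.14,"delta_pos":[0,0,0],"roll":0},
  {"gripper":0.12,"delta_pos":[0,0,0],"roll":0},
  {"gripper":0.05,"delta_pos":[0,0,0],"roll":0},
  {"gripper":-0.1,"delta_pos":[0,0,0],"roll":0},
  {"gripper":-0.1,"delta_pos":[0,0,0],"roll":0},
])

```text
clock: 22.95
position: [543.4, 284.3, 56.4]
tcp_rot: [[0.998, -0.059, 0.0], [-0.059, -0.998, 0.0], [0.0, -0.0, -1.0]]
ft_force: [0.9, 0.3, -0.5]
gripper_width: 46.9
grip_force: 0.0
```

Emit:
servo_tool([
  {"gripper":-0.1,"delta_pos":[0,0,-10],"roll":0},
  {"gripper":-0.1,"delta_pos":[0,0,-50],"roll":0},
  {"gripper":-0.1,"delta_pos":[0,0,-60],"roll":0},
  {"gripper":1,"delta_pos":[0,0,-60],"roll":0},
  {"gripper":1,"delta_pos":[0,0,0],"roll":0},
  {"gripper":1,"delta_pos":[0,0,0],"roll":0},
])

```text
clock: 23.7
position: [543.2, 284.3, 236.7]
tcp_rot: [[0.998, -0.059, 0.001], [-0.059, -0.998, 0.0], [0.001, -0.0, -1.0]]
ft_force: [0.1, -0.9, -0.4]
gripper_width: -0.4
grip_force: 0.0
```

```bash
python3 - <<'E'
from h import *
s=monitor.get_state();p=s["position"];print(s["clock"],p,s["gripper_width"])
a=snap("wrist","w8");b=capture("top")
o=np.zeros((600,800,3),np.uint8);o[:420,:560]=a[:,:,::-1]
t=cv2.resize(b[150:270,130:270,::-1],(240,206));o[:206,560:800]=t
cv2.imwrite("pics/w8b.png",o)
E
```

```text
23.7 [543.22843279 284.28789596 236.73025488] -0.3995109667924144
```

View pics/w8b.png

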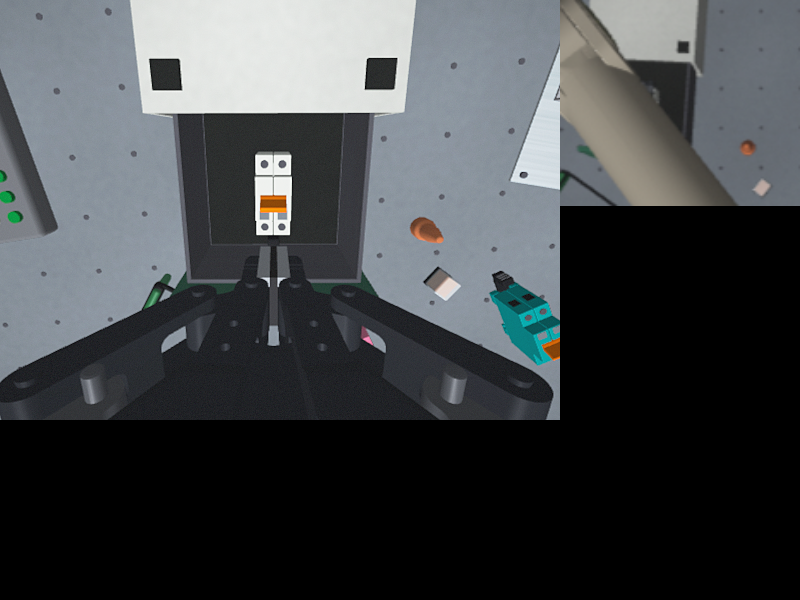

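The breaker lies level in the drawer with its toggle off, at (273,195). I go round to the front to push.

Emit:
servo_tool([
  {"gripper":1,"delta_pos":[-45,0,0],"roll":0},
  {"gripper":1,"delta_pos":[-45,0,0],"roll":0},
  {"gripper":1,"delta_pos":[-42,0,0],"roll":0},
  {"gripper":1,"delta_pos":[0,0,0],"roll":0},
  {"gripper":1,"delta_pos":[0,0,45],"roll":0},
  {"gripper":1,"delta_pos":[0,0,45],"roll":0},
  {"gripper":1,"delta_pos":[0,0,28],"roll":0},
  {"gripper":1,"delta_pos":[0,0,0],"roll":0},
])

```text
clock: 24.8
position: [410.5, 290.6, 115.5]
tcp_rot: [[0.998, -0.06, -0.005], [-0.06, -0.998, -0.003], [-0.005, 0.003, -1.0]]
ft_force: [0.9, -0.0, 0.2]
gripper_width: -0.2
grip_force: 0.0
```

Emit:
servo_tool([
  {"gripper":1,"delta_pos":[5,0,0],"roll":0},
  {"gripper":1,"delta_pos":[5,0,0],"roll":0},
  {"gripper":1,"delta_pos":[5,0,0],"roll":0},
  {"gripper":1,"delta_pos":[5,0,0],"roll":0},
  {"gripper":1,"delta_pos":[5,0,0],"roll":0},
  {"gripper":1,"delta_pos":[5,0,0],"roll":0},
  {"gripper":1,"delta_pos":[6,0,0],"roll":0},
  {"gripper":1,"delta_pos":[7,0,0],"roll":0},
])

```text
clock: 25.8
position: [454.5, 289.7, 118.3]
tcp_rot: [[0.998, -0.059, -0.001], [-0.059, -0.998, -0.0], [-0.001, 0.0, -1.0]]
ft_force: [-2.0, -0.1, 0.1]
gripper_width: -0.4
grip_force: 0.7
```

Emit:
servo_tool([
  {"gripper":1,"delta_pos":[8,0,0],"roll":0},
  {"gripper":1,"delta_pos":[8,0,0],"roll":0},
  {"gripper":1,"delta_pos":[8,0,0],"roll":0},
  {"gripper":1,"delta_pos":[8,0,0],"roll":0},
  {"gripper":1,"delta_pos":[8,0,0],"roll":0},
  {"gripper":1,"delta_pos":[8,0,0],"roll":0},
  {"gripper":1,"delta_pos":[8,0,0],"roll":0},
  {"gripper":1,"delta_pos":[8,0,0],"roll":0},
])

```text
clock: 26.8
position: [518.9, 285.8, 118.4]
tcp_rot: [[0.998, -0.059, 0.0], [-0.059, -0.998, 0.0], [0.0, -0.0, -1.0]]
ft_force: [-1.2, 2.1, 0.1]
gripper_width: 0.3
grip_force: 0.7
```

Emit:
servo_tool([
  {"gripper":1,"delta_pos":[8,0,0],"roll":0},
  {"gripper":1,"delta_pos":[8,0,0],"roll":0},
  {"gripper":1,"delta_pos":[8,0,0],"roll":0},
  {"gripper":1,"delta_pos":[8,0,0],"roll":0},
  {"gripper":1,"delta_pos":[8,0,0],"roll":0},
  {"gripper":1,"delta_pos":[7,0,0],"roll":0},
  {"gripper":1,"delta_pos":[6,0,0],"roll":0},
  {"gripper":1,"delta_pos":[5,0,0],"roll":0},
])

```text
clock: 27.8
position: [576.6, 282.3, 118.3]
tcp_rot: [[0.998, -0.059, -0.0], [-0.059, -0.998, -0.0], [-0.0, 0.0, -1.0]]
ft_force: [-1.4, 0.6, 0.8]
gripper_width: 0.0
grip_force: 0.7
```

X is now -46 and shut should come at about -22, so I slow down.

Emit:
servo_tool([
  {"gripper":1,"delta_pos":[4,0,0],"roll":0},
  {"gripper":1,"delta_pos":[4,0,0],"roll":0},
  {"gripper":1,"delta_pos":[4,0,0],"roll":0},
  {"gripper":1,"delta_pos":[4,0,0],"roll":0},
  {"gripper":1,"delta_pos":[3,0,0],"roll":0},
  {"gripper":1,"delta_pos":[1,0,0],"roll":0},
  {"gripper":1,"delta_pos":[0,0,0],"roll":0},
])

```text
clock: 28.68
position: [596.4, 281.1, 118.3]
tcp_rot: [[0.998, -0.059, 0.0], [-0.059, -0.998, -0.0], [0.0, 0.0, -1.0]]
ft_force: [0.2, -0.1, 0.3]
gripper_width: -0.0
grip_force: 0.0
```

Emit:
servo_tool([
  {"gripper":1,"delta_pos":[1,0,0],"roll":0},
  {"gripper":1,"delta_pos":[1,0,0],"roll":0},
  {"gripper":1,"delta_pos":[1,0,0],"roll":0},
  {"gripper":1,"delta_pos":[0,0,0],"roll":0},
])

```text
clock: 29.18
position: [599.4, 281.0, 118.4]
tcp_rot: [[0.998, -0.059, 0.0], [-0.059, -0.998, 0.0], [0.0, -0.0, -1.0]]
ft_force: [-0.8, 0.2, -0.3]
gripper_width: 0.4
grip_force: 0.2
```

Emit:
servo_tool([
  {"gripper":1,"delta_pos":[1,0,0],"roll":0},
  {"gripper":1,"delta_pos":[1,0,0],"roll":0},
  {"gripper":1,"delta_pos":[1,0,0],"roll":0},
  {"gripper":1,"delta_pos":[0,0,0],"roll":0},
])

```text
clock: 29.68
position: [601.8, 280.9, 118.3]
tcp_rot: [[0.998, -0.059, -0.001], [-0.059, -0.998, -0.0], [-0.001, 0.0, -1.0]]
ft_force: [-4.7, -2.0, 2.7]
gripper_width: -0.2
grip_force: 2.2
```

Emit:
servo_tool([
  {"gripper":1,"delta_pos":[1,0,0],"roll":0},
  {"gripper":1,"delta_pos":[1,0,0],"roll":0},
  {"gripper":1,"delta_pos":[0,0,0],"roll":0},
  {"gripper":1,"delta_pos":[0,0,0],"roll":0},
])

```text
clock: 30.18
position: [601.8, 280.9, 118.3]
tcp_rot: [[0.998, -0.058, -0.004], [-0.058, -0.998, -0.001], [-0.004, 0.002, -1.0]]
ft_force: [-13.7, -3.9, 8.1]
gripper_width: 0.2
grip_force: 6.7
```

The drawer is against its stop: force is 14 N and there's no further motion. I back off and check.

Emit:
servo_tool([
  {"gripper":1,"delta_pos":[-4,0,0],"roll":0},
  {"gripper":1,"delta_pos":[-20,0,0],"roll":0},
  {"gripper":1,"delta_pos":[-50,0,0],"roll":0},
  {"gripper":1,"delta_pos":[-30,0,-40],"roll":0},
  {"gripper":1,"delta_pos":[0,0,-50],"roll":0},
  {"gripper":1,"delta_pos":[0,0,-20],"roll":0},
  {"gripper":1,"delta_pos":[0,0,0],"roll":0},
])

```text
clock: 31.05
position: [501.6, 287.6, 230.5]
tcp_rot: [[0.998, -0.059, 0.005], [-0.059, -0.998, 0.002], [0.005, -0.003, -1.0]]
ft_force: [-0.1, 1.0, -1.2]
gripper_width: -0.1
grip_force: 0.0
```

```bash
python3 - <<'E'
from h import *
s=monitor.get_state();p=s["position"];print(s["clock"],p,s["ft_force"])
a=capture("scene");w=capture("wrist")
o=np.zeros((600,800,3),np.uint8);o[:290,:400]=cv2.resize(w[:,:,::-1],(400,290))
o[:,400:]=0;o[0:290,400:]=cv2.resize(a[120:330,130:430,::-1],(400,290));o[300:600,:560]=cv2.resize(capture("top")[120:330,130:522,::-1],(560,300))
cv2.imwrite("pics/fin.png",o)
E
```

```text
31.05 [501.60804885 287.58606087 230.54928914] [-0.10770499  1.02803439 -1.22885491]
```

View pics/fin.png

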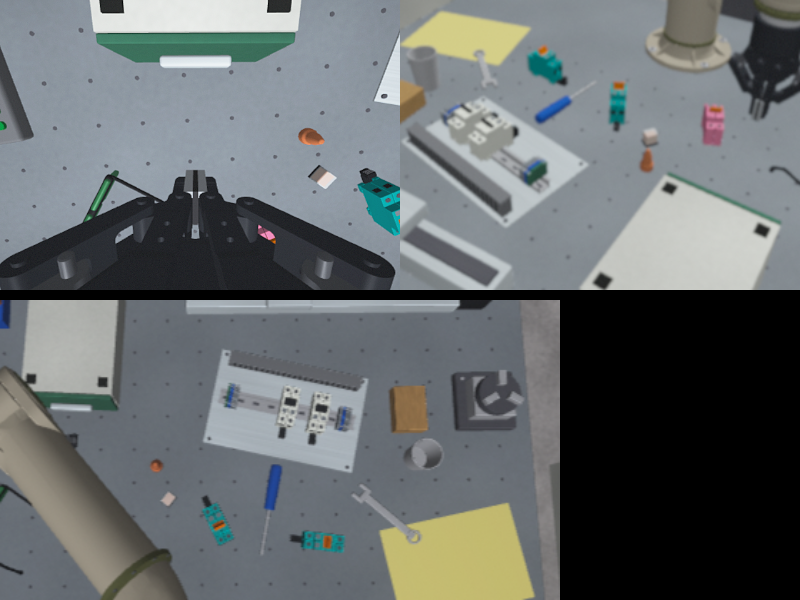

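The drawer is shut with its green front against the cabinet at (195,45). Both feeders are still on, nothing else has moved, and the arm is clear.

```bash
python3 -c "
from cell import job;print(job.hand_in())"
```

```text
the job is handed in; nothing more can be done
None
```

The failed breaker was switched off, unlatched and tipped off the rail, and set down level in the green-fronted drawer. The drawer is pushed shut against its stop, both feeders are still on, and the job was handed in at about 31 s of the 72 s allowed.

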